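# Build up the timber support pier on the chassis stand in staggered courses

## Robot

A 6-joint arm with a two-finger parallel gripper is mounted at the origin on the work surface. World frame = base frame: x ahead of the robot, y to its left, z up, the work surface at z = 0. Lengths are in m, angles in rad, forces in N, time in s.
With the tool pointing down it reaches from about 0.35 to 0.975 m from the base axis. Payload 7.1 kg.
Tool frame: the origin (TCP) lies midway between the tips of the shut fingers; the grasp point (between the pads) lies 19 mm behind it; z points along the fingers, y is the line along which they close (so a half turn about z gives the same grasp; the last joint's range is limited). The gripper opens to 88 mm and grips with 3 to 60 N. Pads are 20 mm wide; open, the fingers measure 115 mm over their backs; the gripper's body (75 mm by 178 mm) begins 61 mm behind the grasp point.
Start: joints at [-1.128, 0.423, 1.63, -0, 1.089, -0.019], TCP at [0.278, -0.56, 0.223] pointing down, gripper open.
Joint ranges: [-3, 3], [-0.9, 2.11], [0.09, 2.58], [-1.31, 4.45], [0.11, 2.69], [-2.54, 2.54]. Speed limits (rad/s): [2.39, 2.39, 3.01, 3.14, 3.14, 3.14].

## Interface

Orientations are given as a unit quaternion [w, x, y, z].
In Python, from station import move_pose, movel, movej, command_gripper, wait, inverse_kinematics, read_camera, camera_info, MotionError, job_done, get_time, get_joint_pos, get_qvel, get_effort, get_tcp_pos, get_ee_rot, get_ft_force, get_ft_torque, get_grip_width, get_finger_force gives the robot as it stands. Calls block until the motion is done:
- move_pose(position, orientation): joint-space move of the TCP to a pose.
- movel(position, frame=None, v=0.15, until_force=None): straight line of the TCP; frame=None keeps the orientation; v is the mean speed in m/s. With until_force (N) it stops when the force on the tool has changed by that much, and returns True; else False.
- movej(angles): joint-space move.
- command_gripper(opening): opening from 0.0 (shut) to 1.0 (fully open); the grip force is fixed at half the most; returns when the fingers have stopped.
- wait(seconds).
- inverse_kinematics(position, orientation): joint angles nearest the present ones, or None.
- read_camera(name): name is "scene" or "top"; returns the picture (400x640x3 uint8, red, green, blue); there is no depth.
- camera_info(name): a dict with "intrinsics" (3x3 intrinsics, pixels), "dist" ([k1, k2, p1, p2, k3] as OpenCV has them; the pictures are not rectified), "T" (4x4, takes a point from camera to world coordinates). Camera axes: x right, y up, looking along -z (the intrinsics and any distortion apply to the point x, -y, -z); pixel columns grow to the right and rows downward; lengths in m; the calibration is good to about 2 mm. A picture is of the moment at which its call begins. camera_info takes no time and is no camera call.
A pose or a line that the arm cannot do raises MotionError and nothing moves.
- job_done(): hands the job in; it is judged then, once.
Readings, each from a call of its own:
- get_time(): time.
- get_joint_pos(): joint angles.
- get_qvel(): joint speeds.
- get_effort(): joint torques, N m.
- get_tcp_pos(): TCP position.
- get_ee_rot(): TCP orientation.
- get_ft_force(): force on the tool from outside, world axes, zero at the start.
- get_ft_torque(): the same for the moment, N m.
- get_grip_width(): opening from 0.0 (shut) to 1.0 (fully open).
- get_finger_force(): force on a finger pad.
Only numpy, scipy, OpenCV 4.12 (cv2) and the standard library are available. Lean on these libraries where they do the work, as an engineer would, in place of code of your own. Each camera call takes 0.05 s, during which the arm holds its last target. There are 200 camera calls.

## Task

The timber pier that will carry the robot chassis needs its bottom course finished first: lay the full-length block that lies flat on the bench on the stand's plate, end to end with the block already there, in line with it and butted up to it. Then take the block that stands on edge in the plywood rack, lay it down flat on the rubber mat and let go, take it again across its width and set it flat on top as the second course, in line and centred over the joint so that it overlaps each lower block by half its length. Set the blocks down without dropping them, keep the first block against its end stop, and leave the half-length block, wire spool and tape roll where they are.

Things in the scene. Friction and masses are not known exactly. Their poses are not given: they have to be found in the camera images.
- stand: fixed aluminium base plate 300 x 110 mm and 10 mm thick, lying on the bench; origin at the centre of its underside, x along its length, z up. At its -x end stands an end stop 12 mm thick, 90 mm wide, its top 50 mm above the bench; its inner face is at x = -138 mm. The pier is built along x from the stop.
- seat (a point): point on the stand where the centre of the first block belongs (61 mm from the stop's inner face, 16 mm above the plate's top)
- laid_block: loose plain pine block 120 x 56 x 32 mm (x, y, z), about 0.15 kg, lying flat on the stand against the end stop; origin at its centre, x along its length and pointing away from the stop, z up. The second bottom block goes on its +x side.
- flat_block: loose plain pine block 120 x 56 x 32 mm (x, y, z), about 0.15 kg, lying flat on the bench; origin at its centre, x along its length, z up
- edge_block: loose plain pine block of the same size, about 0.15 kg, standing on its long narrow edge in the rack: 120 mm along its x, 32 mm thick along its y, 56 mm along its z (up at the start); origin at its centre. When it lies flat its y axis is vertical (either way up is fine).
- half_block: bystander: loose half-length pine block 60 x 56 x 32 mm lying flat on the bench, in one of the same two places as flat_block; origin at its centre. Not to be used.
- rack: fixed plywood rack: base 140 x 90 x 6 mm, with two cheeks 100 mm long and 10 mm thick along x, tops 26 mm above the bench, 38 mm apart; edge_block stands between them on the base, its top 62 mm above the bench. Origin at the centre of the underside, x along the slot.
- mat: fixed rubber mat 150 x 240 mm (x, y), 4 mm thick, clear, for setting things down; origin at the centre of its underside. A block stood on edge on it topples flat when pushed sideways near its top.
- spool: bystander: loose wire spool 68 mm diameter, 46 mm high, origin at the centre of its underside
- tape: bystander: loose tape roll 90 mm diameter, 24 mm high, origin at the centre of its underside
Not all that is in view belongs to the job. Leave any blue or red look-alike of the edge_block alone.

How it is judged:
On the way, in this order (a step that is already met when the one before it is completed fails the run):
1. the flat full-length block lies on the stand, butted end to end and in line with the first block, released (horizontal distance between laid_block and seat below 0.01 m and angle between laid_block's own z axis and vertical below 0.06 rad and x of flat_block in the frame of laid_block between 0.116 and 0.128 m and y of flat_block in the frame of laid_block between -0.008 and 0.008 m and z of flat_block in the frame of laid_block between -0.004 and 0.004 m and angle between the x axis of flat_block and the x axis of laid_block, either way round below 0.09 rad and angle between the z axis of flat_block and the z axis of laid_block, either way round below 0.06 rad and linear speed of flat_block below 0.03 m/s and contact force between the fingers and flat_block below 0.1 N), for 0.2 s.
2. the block from the rack lies flat on the mat, released (x of edge_block in the frame of mat between -0.075 and 0.075 m and y of edge_block in the frame of mat between -0.12 and 0.12 m and z of edge_block in the frame of mat below 0.026 m and angle between the y axis of edge_block and the z axis of mat, either way round below 0.08 rad and linear speed of edge_block below 0.03 m/s and contact force between the fingers and edge_block below 0.1 N), for 0.2 s.
At the end, for the whole second after the job is handed in: First block within 10 mm of its seat; second in line with it end to end (gap to 8 mm, 8 mm sideways, 5 deg), flat; rack block flat on both, its centre 48 to 75 mm along from the first's, within 10 mm sideways and 5.7 deg; all released, at rest (all of step 1 and x of edge_block in the frame of laid_block between 0.048 and 0.075 m and y of edge_block in the frame of laid_block between -0.01 and 0.01 m and z of edge_block in the frame of laid_block between 0.028 and 0.036 m and angle between the x axis of edge_block and the x axis of laid_block, either way round below 0.1 rad and angle between the y axis of edge_block and the z axis of laid_block, either way round below 0.06 rad and linear speed of edge_block below 0.03 m/s and contact force between the fingers and edge_block below 0.1 N); the robot touches nothing.
It fails at once if a bystander (half block, spool, tape roll) is moved more than 25 mm (distance of any of half_block, spool, tape from where it was at the start of the episode above 0.025 m).
It fails at once if a block is dropped from a height ((height (world z) of flat_block above 0.06 m and linear speed of flat_block above 0.5 m/s and contact force between the fingers and flat_block below 0.01 N) or (height (world z) of edge_block above 0.09 m and linear speed of edge_block above 0.5 m/s and contact force between the fingers and edge_block below 0.01 N)).
It also fails if it takes over 67 s, if anything falls off the work surface, if the arm or the gripper's body presses on something with over 40 N, if the wrist force passes 120 N, or if a joint passes its speed limit or range.

## Working session

There is one attempt and no reset: what is moved stays moved. The work goes in short steps, each a Python script; the robot and the scene stay as the last script left them, time stands still between calls to the robot, and variables do not carry over. Pictures are saved under pics/ and viewed, at most 10 in all, crops included, and the job is handed in when it is done.

```bash
mkdir -p pics; ls; python3 - <<'E'
from station import *
import cv2,numpy as np
for n in("top","scene"):
    im=read_camera(n); cv2.imwrite(f"pics/{n}0.png",im[...,::-1]); 
    c=camera_info(n); print(n,c)
print(get_ee_rot(),get_time())
E
```

```text
pics
top {'intrinsics': array([[368.145723  ,   0.        , 323.96150061],
       [  0.        , 368.145723  , 202.68314218],
       [  0.        ,   0.        ,   1.        ]]), 'dist': array([0.00196197, 0.        , 0.        , 0.        , 0.        ]), 'T': array([[-0.03016675,  0.99554578, -0.08932278,  0.38254404],
       [-0.99946714, -0.03115827, -0.0097266 ,  0.03070757],
       [-0.01246642,  0.08898176,  0.99595524,  1.06914266],
       [ 0.        ,  0.        ,  0.        ,  1.        ]])}
scene {'intrinsics': array([[440.82236673,   0.        , 326.83080401],
       [  0.        , 440.82236673, 195.5793558 ],
       [  0.        ,   0.        ,   1.        ]]), 'dist': array([-0.1009717,  0.       ,  0.       ,  0.       ,  0.       ]), 'T': array([[-0.20635964, -0.82763329,  0.52195674,  1.19258004],
       [ 0.97835534, -0.18290977,  0.09677209,  0.18631056],
       [ 0.01537918,  0.53062902,  0.84746465,  1.24450984],
       [ 0.        ,  0.        ,  0.        ,  1.        ]])}
[-6.55990881e-04  9.73461242e-01  2.28850955e-01 -1.45923506e-04] 0.1
```

View pics/top0.png

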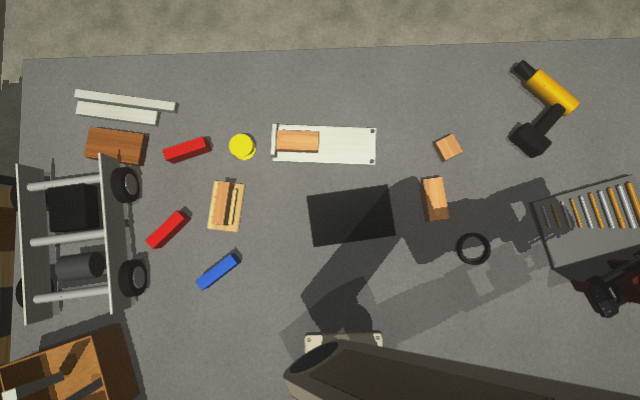

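View pics/scene0.png

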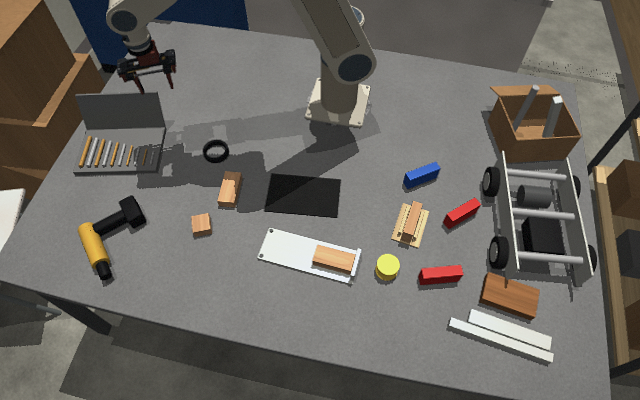

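```bash
cat > crop.py <<'E'
import cv2,numpy as np
def crop(im,x0,y0,w,h,s):
    c=cv2.resize(im[y0:y0+h,x0:x0+w],None,fx=s,fy=s,interpolation=cv2.INTER_CUBIC)
    for x in range(-(-x0//10)*10,x0+w,10):
        cv2.line(c,((x-x0)*s,0),((x-x0)*s,6),(255,0,255),1); cv2.putText(c,str(x),((x-x0)*s,16),0,.35,(0,255,255),1)
    for y in range(-(-y0//10)*10,y0+h,10):
        cv2.line(c,(0,(y-y0)*s),(6,(y-y0)*s),(255,0,255),1); cv2.putText(c,str(y),(8,(y-y0)*s+4),0,.35,(0,255,255),1)
    return c
E
python3 - <<'E'
import cv2,numpy as np
from crop import crop
t=cv2.imread("pics/top0.png");s=cv2.imread("pics/scene0.png")
a=crop(t,265,118,114,50,7);cv2.imwrite("pics/a.png",a)
b=np.hstack([crop(t,202,175,50,65,8),crop(t,412,170,45,65,8)]);cv2.imwrite("pics/b.png",b)
E
```

```text
(no output)
```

View pics/a.png

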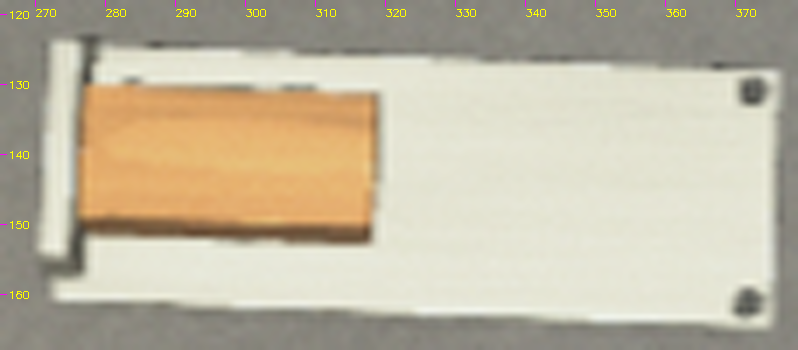

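View pics/b.png

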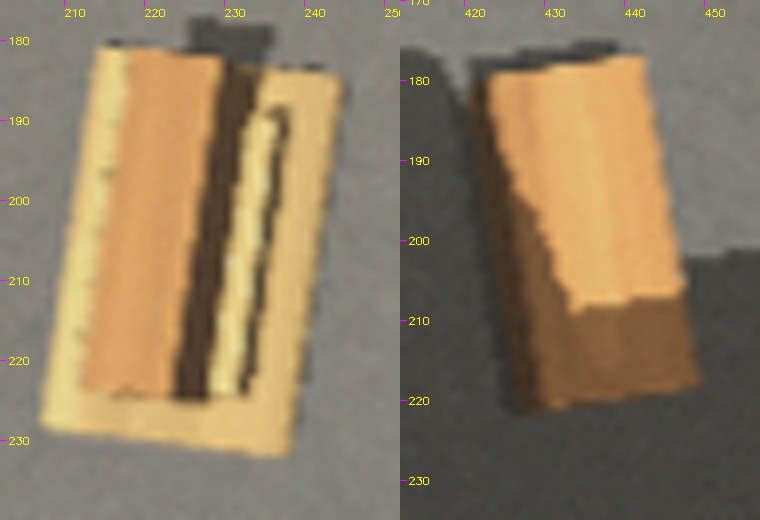

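```bash
cat > vis.py <<'E'
import cv2,numpy as np
from scipy.optimize import least_squares
from station import camera_info
F=np.diag([1,-1,-1.])
def project(P,n):
    c=camera_info(n);T=c["T"];R=F@T[:3,:3].T
    return cv2.projectPoints(np.float64(P),cv2.Rodrigues(R)[0],-R@T[:3,3],c["intrinsics"],c["dist"])[0][:,0]
def crop2px(p,x0,y0,s): return (np.float64(p)+.5)/s-.5+[x0,y0]
def unproj(p,z,n):
    c=camera_info(n);u=cv2.undistortPoints(np.float64(p).reshape(-1,1,2),c["intrinsics"],c["dist"])[:,0]
    d=(c["T"][:3,:3]@F@np.c_[u,np.ones(len(u))].T).T;o=c["T"][:3,3]
    return (o+d*((z-o[2])/d[:,2])[:,None])[:,:2]
def fit(px,z,L,W,n,yaw0):
    """rect corners px (order: -x+y.. as local list), height z -> x,y,yaw"""
    w=unproj(px,z,n); loc=np.array([[-1,1],[1,1],[1,-1],[-1,-1]])*[L/2,W/2]
    def f(v):
        c,s=np.cos(v[2]),np.sin(v[2]);return ((loc@np.array([[c,s],[-s,c]])+v[:2])-w).ravel()
    r=least_squares(f,[*w.mean(0),yaw0]);return r.x,np.round(r.fun.reshape(-1,2)*1e3,1).tolist()
E
python3 - <<'E'
from vis import *
h=-np.pi/2
# order -x+y, +x+y, +x-y, -x-y with x towards image right(-Y world) => local +y is image up (+X)
a=lambda p:crop2px(p,265,118,7)
print("laid",fit(a([(84,86),(378,95),(371,228),(80,219)]),.042,.12,.056,"top",h))
w=unproj(a([(779,72),(772,326),(52,299)]),.01,"top");print("stand centre",(w[0]+w[2])/2,"len",np.linalg.norm(w[1]-w[2]),np.linalg.norm(w[0]-w[1]),"yaw",np.arctan2(*(w[1]-w[2])[::-1]))
b=lambda p:crop2px(p,202,175,8);c=lambda p:crop2px(p,412,170,8)
# long axis x pointing up in image (+X world); local +y = image left: BL,TL,TR,BR
print("edge",fit(b([(80,388),(127,51),(222,58),(175,392)]),.062,.12,.032,"top",0))
print("rack",fit(b([(40,428),(98,45),(343,72),(290,457)]),.006,.14,.09,"top",0))
print("flat",fit(c([(148,408),(88,75),(243,57),(300,382)]),.032,.12,.056,"top",0))
print("mat",fit([(315,246),(306,196),(389,185),(395,236)],.004,.15,.24,"top",0))
print("half,spool,tape",unproj([(448,147)],.032,"top"),unproj([(242,146)],.046,"top"),unproj([(473,249)],.024,"top"))
E
```

```text
laid (array([ 0.65620862,  0.11160182, -1.63545072]), [[0.4, -0.1], [0.4, -0.0], [-0.5, -0.8], [-0.3, 0.9]])
stand centre [0.64997226 0.03561238] len 0.30033001128693326 0.10805132541594352 yaw -1.641473070246969
edge (array([ 0.48302612,  0.32570421, -0.14068636]), [[-0.6, -0.5], [2.1, -0.6], [1.1, 0.6], [-2.7, 0.5]])
rack (array([ 0.47792694,  0.32696648, -0.14830094]), [[0.5, -1.0], [-0.2, -0.1], [-0.7, 0.5], [0.4, 0.5]])
flat (array([ 0.47817569, -0.27508665,  0.11681907]), [[-0.6, 1.0], [0.1, 0.3], [2.0, -0.2], [-1.5, -1.1]])
mat (array([ 0.43812261, -0.0365914 ,  0.10110158]), [[-2.5, 4.6], [1.4, -2.4], [1.0, 1.3], [0.0, -3.4]])
half,spool,tape [[ 0.62398761 -0.31789021]] [[0.64295611 0.26825719]] [[ 0.33288623 -0.37284786]]
```

```bash
cat > rob.py <<'E'
from station import *
import numpy as np,cv2
from scipy.spatial.transform import Rotation as R
def down(yaw):  # tool x along yaw, tool z down
    return np.roll((R.from_euler("z",yaw)*R.from_euler("x",np.pi)).as_quat(),1)
def go(x,y,z,yaw): move_pose([x,y,z],down(yaw))
LAID=np.array([.6562,.1116]);YAW=-1.639;U=np.array([np.cos(YAW),np.sin(YAW)])
def snap(n,f): cv2.imwrite(f,read_camera(n)[...,::-1])
E
python3 - <<'E'
from rob import *
fx,fy=.4782,-.2751
go(fx,fy,.13,.117); movel([fx,fy,.006],v=.15); command_gripper(0); print("grip",get_grip_width()*88,get_finger_force(),get_time())
movel([fx,fy,.13],v=.2)
p=LAID+.127*U; y=YAW+np.pi
go(*p,.10,y); movel([*p,.018],v=.08)
print("touch?",get_ft_force(),get_grip_width()*88)
q=LAID+.115*U; print("butt",movel([*q,.018],v=.02,until_force=6)); t=np.array(get_tcp_pos()); print("dist",(t[:2]-LAID)@U,get_ft_force())
print("down",movel([t[0],t[1],.012],v=.02,until_force=4)); print(get_tcp_pos(),get_time())
command_gripper(1.0); t=get_tcp_pos(); movel([t[0],t[1],.15],v=.2); print(get_time())
E
```

```text
grip 55.81720051683046 30.00016361474991 3.025
touch? [-0.71349384  0.7251905  -0.24719557] 55.800791224131956
butt True
dist 0.11772225275456613 [ 0.18606814 -2.1961069  -0.73058786]
down True
[ 0.64788049 -0.00582042  0.0161649 ] 6.8667
8.375
```

```bash
python3 - <<'E'
from rob import *
from crop import crop
go(.4830,.3257,.16,np.pi-.145)
snap("top","pics/t1.png");snap("scene","pics/s1.png")
t=cv2.imread("pics/t1.png");s=cv2.imread("pics/s1.png")
cv2.imwrite("pics/c.png",np.vstack([crop(t,265,118,114,50,7),np.hstack([crop(s,250,220,114,35,7)])]))
print(get_time())
E
```

```text
9.8583
```

View pics/c.png

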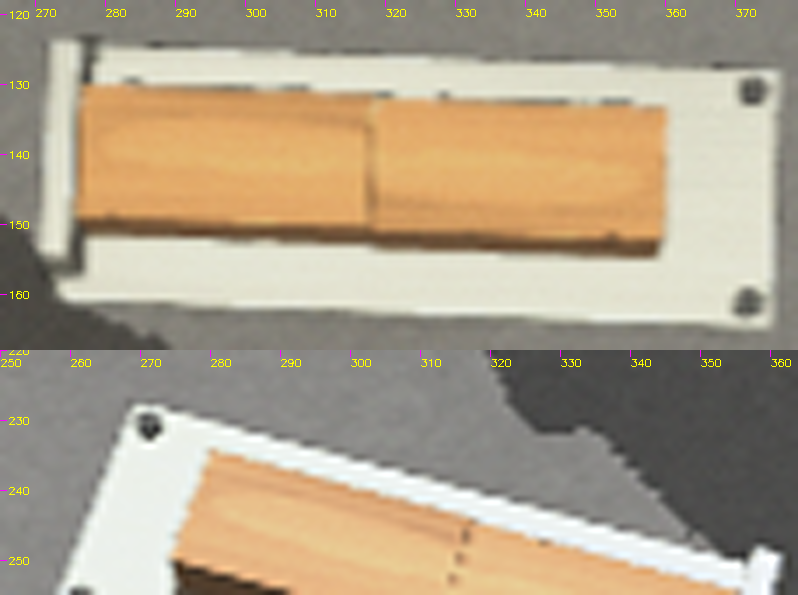

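The crops show the two bottom blocks butted in line (joint at about pixel (317,140) in top) with the first against its stop. Now the rack block.

```bash
python3 - <<'E'
from rob import *
ex,ey=.4830,.3257
movel([ex,ey,.032],v=.12); command_gripper(0); print("grip",get_grip_width()*88,get_finger_force())
movel([ex,ey,.14],v=.15)
m=np.array([.438,-.037]);a=.101;Y=np.array([-np.sin(a),np.cos(a)])
p=m+.04*Y; go(*p,.10,a+np.pi)
print("width",get_grip_width()*88); movel([*p,.036],v=.12)
print("down",movel([*p,.027],v=.02,until_force=4),get_tcp_pos())
command_gripper(.75); movel([*p,.12],v=.2); command_gripper(0)
q=p+.055*Y; go(*q,.10,a+np.pi); snap("top","pics/t2.png"); snap("scene","pics/s2.png"); print(get_time(),get_joint_pos())
E
```

```text
grip 32.23667202307536 29.96334046125412
width 32.207519510054276
down True [0.43459779 0.0028213  0.0297006 ]
17.975 [ 1.05538575e-01  3.55436569e-01  2.12572698e+00 -2.11654526e-04
  6.60136841e-01 -1.56655245e+00]
```

View pics/s2.png

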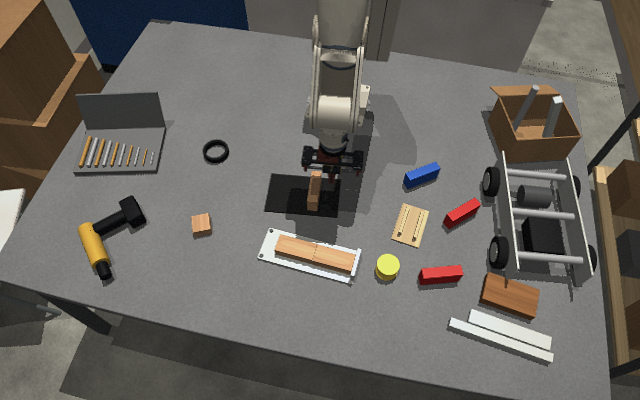

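The block stands on edge on the mat at about pixel (315,190), with the closed gripper on its +y side. Now I push it over.

```bash
python3 - <<'E'
from rob import *
a=.101;Y=np.array([-np.sin(a),np.cos(a)]);p=np.array([.438,-.037])+.04*Y
q=p+.055*Y; movel([*q,.045],v=.15)
e=p-.012*Y; movel([*e,.045],v=.06); print(get_ft_force())
movel([*q,.06],v=.2); movel([*q,.2],v=.25); command_gripper(1)
go(.5,.25,.25,a+np.pi)
snap("top","pics/t3.png")
from crop import crop
t=cv2.imread("pics/t3.png"); cv2.imwrite("pics/d.png",crop(t,298,178,102,72,7)); print(get_time())
E
```

```text
[ 0.01600548 -0.2855614  -0.46983835]
23.2417
```

View pics/d.png

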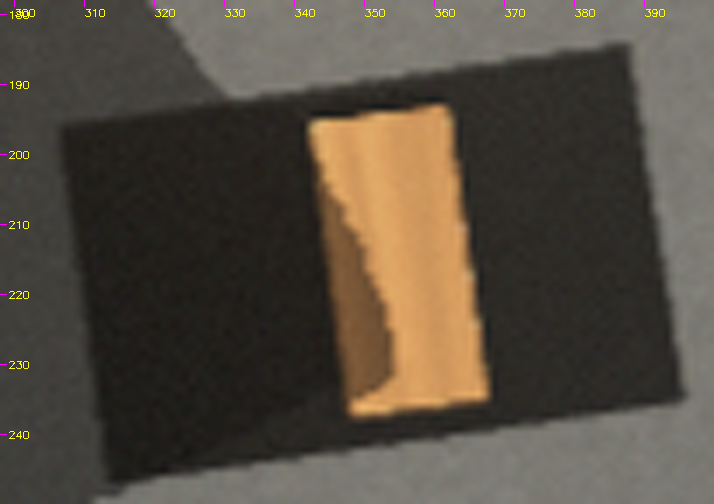

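The block lies flat and wholly on the mat, corners in the crop at (309,122), (450,105), (489,400) and (350,417).

```bash
python3 - <<'E'
from rob import *
from vis import fit,crop2px
v,res=fit(crop2px([(350,417),(309,122),(450,105),(489,400)],298,178,7),.036,.12,.056,"top",0.1); print(v,res)
assert abs(np.array(res)).max()<4
x,y,a=v
go(x,y,.13,a); movel([x,y,.012],v=.12); command_gripper(0); print("grip",get_grip_width()*88,get_finger_force())
movel([x,y,.16],v=.15)
p=LAID+.0605*U; go(*p,.13,YAW+np.pi); movel([*p,.058],v=.1); print("w",get_grip_width()*88,get_ft_force())
print("down",movel([*p,.046],v=.02,until_force=3),get_tcp_pos())
command_gripper(1.0); movel([*p,.18],v=.12); go(.42,-.2,.28,YAW+np.pi)
from crop import crop
snap("top","pics/t4.png");snap("scene","pics/s4.png")
cv2.imwrite("pics/e.png",np.vstack([crop(cv2.imread("pics/t4.png"),265,118,114,50,7),crop(cv2.imread("pics/s4.png"),255,222,114,35,7)])); print(get_time())
E
```

```text
[ 0.43853072 -0.0442066   0.0957746 ] [[-0.5, 0.1], [0.2, -0.7], [0.5, 0.6], [-0.2, -0.0]]
grip 55.98494446783964 30.00041127204895
w 56.22387163205268 [ 0.28985086 -0.16533259 -1.54730487]
down True [0.65233857 0.0512553  0.050068  ]
34.1167
```

View pics/e.png

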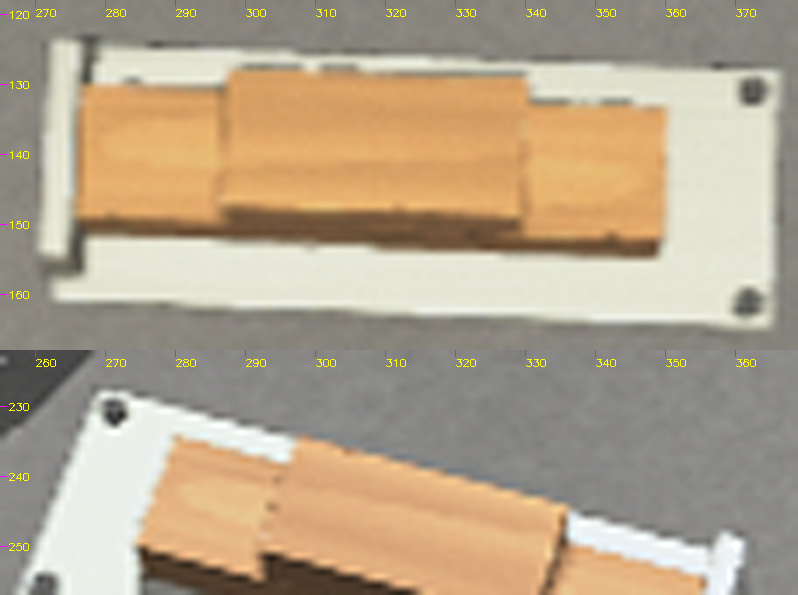

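The block lies flat, centred over the joint: its ends are at about 297 and 340 px, equally spaced between the pier's ends at 276 and 360 px. I'll check this numerically, then hand in.

```bash
python3 - <<'E'
from rob import *
from vis import fit,crop2px
v,res=fit(crop2px([(229,70),(526,74),(520,218),(220,206)],265,118,7),.074,.12,.056,"top",YAW)
d=v[:2]-LAID; print(d@U,d@[-U[1],U[0]],v[2]-YAW,res)
if .053<d@U<.07 and abs(v[2]-YAW)<.06: print(job_done())
E
```

```text
0.06017127096176666 -0.00030598175288035586 0.003665704448918783 [[1.0, 1.8], [-1.2, -0.8], [0.6, -1.5], [-0.4, 0.5]]
the job is handed in; nothing more can be done
None
```

The pier is built and handed in at about 34 s: the bottom blocks are butted in line against the stop, and the rack block lies flat on top. In the last top-camera measurement it was 60 mm along from the first block, 0.3 mm off to the side and 0.004 rad off line; no verdict came back at hand-in.

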